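Scoop dry clay lumps into the reclaim crock

TASK

Take the small steel scoop by its upright blue handle, scoop up both dry brown clay lumps from the cream tray in one go (not with your fingers), and tip them into the blue reclaim crock, not the terracotta planter. Then stand the scoop back in the tray where you found it and let go.

Things in the scene. Friction and masses are not known exactly. Their poses are not given: they have to be found in the camera images.
- scoop: Steel scoop, 0.16 kg, flat in the cream tray. Origin: centre of its underside, x out of its open mouth (roughly to the robot), z up. Floor 76 (x) by 80 mm, 1.6 thick, lip at x=38; side walls 25 high, back wall 35 high at x=-38; 74 wide inside. Upright square blue handle 22 by 22 mm at x=-46, y=0, from 33 to 108 mm up. Pieces slide out at 45 to 60 degrees nose down.
- chunk_a: Dry brown clay lump, 26 mm across, 19 high, underside rounded up to its rim, 20 g; origin: centre of its underside. Starts in the tray 75 to 120 mm ahead (+x) of the scoop's origin, 13 to 21 mm to its +y side. Scoop pushed straight ahead along the tray floor till its lip is at the end wall: both lumps, stopped by the wall, ride up over the lip into it.
- chunk_b: Second lump, like chunk_a, but on the scoop's -y side. The cream tray they lie in is fixed: 230 by 120 mm inside, floor 5 mm thick, walls 5 thick, their top 24 mm above the table. At the start the scoop is parallel to it, on its centre line (y=0), and the inner face of the end wall ahead is 160 mm along +x from the scoop's origin.
- crock: Blue glazed open round crock, fixed, 85 mm high, 168 mm across at the rim (156 inside, about 140 near the bottom), inner floor 8 mm up. Origin: centre of its underside on the table, z up. A terracotta planter 164 mm across, 95 high is not the target; it, crock and tray stand side by side in any order.
Not all that is in view belongs to the job. Several things have the shape of the scoop; the one meant has the colours described above.

How it is judged:
On the way, in this order (a step that is already met when the one before it is completed fails the run):
1. both lumps ride in the lifted scoop (x of chunk_a in the frame of scoop between -0.04 and 0.042 m and z of chunk_a in the frame of scoop between -0.002 and 0.04 m and x of chunk_b in the frame of scoop between -0.04 and 0.042 m and z of chunk_b in the frame of scoop between -0.002 and 0.04 m and distance between each of chunk_a, chunk_b and scoop below 0.06 m and height (world z) of each of scoop, chunk_a, chunk_b above 0.04 m), for 0.2 s.
2. both lumps are in the blue crock (horizontal distance between each of chunk_a, chunk_b and crock below 0.08 m and height (world z) of each of chunk_a, chunk_b below 0.07 m), for 0.2 s.
At the end, for the whole second after the job is handed in: Both lumps lie at rest inside the blue crock; the scoop stands flat (within about 10 degrees) on the tray floor within 60 mm of where it started, at rest (all of step 2 and distance of scoop from where it was at the start of the episode below 0.06 m and angle between scoop's own z axis and vertical below 0.17 rad and height (world z) of scoop below 0.012 m and linear speed of scoop below 0.02 m/s and linear speed of each of chunk_a, chunk_b below 0.03 m/s); the robot touches nothing.
It fails at once if a lump is touched by the fingers (contact force between the fingers and chunk_a above 0.3 N or contact force between the fingers and chunk_b above 0.3 N).
It also fails if it takes over 67 s, if anything falls off the work surface, if the arm or the gripper's body presses on something with over 40 N, if the wrist force passes 120 N, or if a joint passes its speed limit or range.

ROBOT

A 6-joint arm with a two-finger parallel gripper is mounted at the origin on the work surface. World frame = base frame: x ahead of the robot, y to its left, z up, the work surface at z = 0. Lengths are in m, angles in rad, forces in N, time in s.
With the tool pointing down it reaches from about 0.25 to 0.725 m from the base axis. Payload 4 kg.
Tool frame: the origin (TCP) lies between the finger pads; the fingertips stand 11 mm ahead of it and the grasp point (between the pads) lies 8 mm behind it (bot.tip_extent is the distance from the TCP to the fingertips, in m); z points along the fingers, y is the line along which they close (so a half turn about z gives the same grasp; the last joint's range is limited). The gripper opens to 85 mm and grips with 20 to 120 N. Pads are 22 mm wide; open, the fingers measure 114 mm over their backs; the gripper's body (76 mm by 85 mm) begins 54 mm behind the grasp point. The pads swing forward as they close: fully open they stand 13 mm farther back than shut.
Start: joints at [1.123, 0.241, 0.005, 1.335, 0, 1.571], TCP at [0.216, 0.451, 0.242] pointing down, gripper open.
Joint ranges: [-2.72, 2.72], [-1.05, 1.87], [-1.09, 1.28], [-1.99, 2.15], [-1.42, 1.44], [-3.14, 3.14]. Speed limits (rad/s): [2.79, 2.79, 3.14, 3.14, 3.14, 3.14].

INTERFACE

Orientations are given as a unit quaternion [x, y, z, w].
In Python, from workcell import bot gives the robot as it stands. The module is installed in compiled form; this text tells all that it offers.
- The arm moves only by the tool drive_tool, never from a script. Its argument "rows" is a list of rows, each an object of numbers: "dx", "dy", "dz": the shift along the tool's x, y, z in units of 50 mm (1.0 is 50 mm); "wx", "wy", "wz": the turn, a rotation vector about the tool's x, y, z in units of 5 degrees (1.0 is 5 degrees); "hand": the finger opening in mm, from 0 to 85.4. A call has 1 to 20 rows; each row is the pose to reach, as a shift and turn from the pose commanded when the call began, along the tool's axes at that moment; what a row does not reach only later rows make up. A row lasts 1/10 s, in which the tool goes at most 50 mm and 8.59 degrees, less where a joint would pass 70% of its speed; a pose out of reach is approached as far as the arm can. A call with a gripper value outside its range is refused whole. The fingers move at their own pace and stop on an object; the grip force is fixed at half the most. Time passes only in rows, so rows that repeat a pose let the fingers close. It gives the time, the measured TCP pose, the force, the opening and the grip force at its end, in the units of the state.
- bot.get_obs(): the state, without advancing time (a new reading comes with each control period).
- bot.camera(name): name is "scene" or "side" or "wrist"; returns the picture (384x512x3 uint8, red, green, blue); there is no depth.
- bot.get_calibration(name): a dict with "vfov" (degrees; the focal length in pixels is half the picture's height over the tangent of half this angle, whatever the lens; pixels are square), "cx", "cy" (the principal point, pixels), "origin" and "rotation" of the camera in the world; the wrist camera has in their place "mount" (4x4, takes a point from camera to tool coordinates, whose origin is the TCP and whose axes are the flange's). Camera axes: x right, y up, looking along -z (the intrinsics and any distortion apply to the point x, -y, -z); pixel columns grow to the right and rows downward; lengths in m; the calibration is good to about 2 mm. A picture is of the moment at which its call begins: read the wrist's pose just before it. get_calibration takes no time and is no camera call.
- bot.job_done(): hands the job in; it is judged then, once.
Trained networks look in the newest picture that a camera, given by its name, has taken for a name from the list of things; names that differ only in an ending like _2 or _b are one class to them, and where a whole thing is asked for, a point or a joint stands for the part that bears it (a point fixed in the world has none). Each returns a list of dicts, best first, with "score" (0 to 1); they miss things now and then, are a little off and sometimes report something else, mostly with a low value. They report only what shows in the picture. A call takes as long as a camera call. They do not tell look-alikes from the thing itself.
- bot.look_for(camera, thing): "extent" ([centre column, centre row, width, height] in pixels, round what is visible of it).
- bot.outline_of(camera, thing): "region" (384x512 bool, what is visible of it) and "extent" ([centre column, centre row, width, height] in pixels, round what is visible of it).
The state is a dict: "clock": time; "joint_pos": joint angles; "joint_vel": joint speeds; "tau": joint torques, N m; "eef_pos": TCP position; "tool_rot": TCP orientation; "ft_force": force on the tool from outside, world axes, zero at the start; "ft_torque": the same for the moment, N m; "grip_width": finger opening in m; "grasp_force": force on a finger pad.
Only numpy, scipy, OpenCV 4.12 (cv2) and the standard library are available. Lean on these libraries where they do the work, as an engineer would, in place of code of your own. Each camera call takes 0.05 s, during which the arm holds its last target. There are 200 camera calls.

## Working session

There is one attempt and no reset: what is moved stays moved. The work goes in short steps, Python scripts to look and compute and a tool call to move; the robot and the scene stay as the last step left them, time stands still between calls to the robot, and variables do not carry over. Pictures are saved under pics/ and viewed, at most 10 in all, crops included, and the job is handed in when it is done.

Besides the shell and the picture viewer there is one more tool, called after "Call:" in YAML: its name, and indented under it one key for each argument. drive_tool: Moves the arm, as the interface text tells. Its arguments: {"type":"object","properties":{"rows":{"type":"array","items":{"type":"object","properties":{"dx":{"type":"number"},"dy":{"type":"number"},"dz":{"type":"number"},"wx":{"type":"number"},"wy":{"type":"number"},"wz":{"type":"number"},"hand":{"type":"number"}}}}},"required":["rows"]}

```bash
mkdir -p pics; cat > h.py <<'E'
import numpy as np, cv2
from workcell import bot
from scipy.spatial.transform import Rotation as R
def cam(n):
    c=bot.get_calibration(n); f=192/np.tan(np.radians(c['vfov'])/2); return c,f
def pose(n,obs=None):
    c,f=cam(n)
    if 'origin' in c: return np.array(c['origin']),np.array(c['rotation']),c,f
    o=obs or bot.get_obs(); T=np.eye(4);T[:3,:3]=R.from_quat(o['tool_rot']).as_matrix();T[:3,3]=o['eef_pos']
    M=T@np.array(c['mount']); return M[:3,3],M[:3,:3],c,f
def ray(n,u,v,obs=None):
    o,r,c,f=pose(n,obs); d=r@np.array([(u-c['cx'])/f,-(v-c['cy'])/f,-1]); return o,d/np.linalg.norm(d)
def atz(n,u,v,z,obs=None):
    o,d=ray(n,u,v,obs); return o+d*(z-o[2])/d[2]
def tri(rays):
    A=sum(np.eye(3)-np.outer(d,d) for o,d in rays); b=sum((np.eye(3)-np.outer(d,d))@o for o,d in rays); return np.linalg.solve(A,b)
def proj(n,p,obs=None):
    o,r,c,f=pose(n,obs); q=r.T@(np.array(p)-o); return c['cx']+f*q[0]/-q[2], c['cy']-f*q[1]/-q[2]
def snap(n,fn):
    im=bot.camera(n); cv2.imwrite('pics/'+fn,im[:,:,::-1]); return im
E
python3 - <<'E'
from h import *
np.set_printoptions(precision=3,suppress=True)
o=bot.get_obs(); print(o['eef_pos'],o['tool_rot'],o['clock'])
ims=[]
for n in ['scene','side']:
    print(n,bot.get_calibration(n)); snap(n,n+'0.png')
    for t in ['scoop','chunk_a','crock']:
        for r in bot.look_for(n,t)[:6]: print(n,t,round(r['score'],2),np.round(r['extent'],1))
snap('wrist','wrist0.png'); print(bot.get_calibration('wrist'))
E
```

```text
[0.216 0.45  0.241] [ 0.222  0.975 -0.001 -0.   ] 0.0
scene {'vfov': 50.49655795924705, 'cx': 258.79193027661603, 'cy': 192.64095386157274, 'origin': array([ 0.972, -0.2  ,  0.645]), 'rotation': array([0.282, 0.188, 0.539, 0.771])}
scene scoop 0.84 [321.5 318.3  52.2  42.2]
scene scoop 0.75 [157.5 137.7  45.   68. ]
scene scoop 0.62 [278.6 234.8  56.6  43.7]
scene scoop 0.57 [312.9 108.3  46.4  47. ]
scene chunk_a 0.55 [264.6 191.8  13.3  11.4]
scene chunk_a 0.5 [250.7 202.8  10.5   8.6]
scene crock 0.85 [127.3 230.9 106.1 101.5]
side {'vfov': 49.72792550926095, 'cx': 249.538209397141, 'cy': 197.6928556701943, 'origin': array([ 0.199, -0.741,  0.614]), 'rotation': array([ 0.449, -0.098, -0.191,  0.867])}
side scoop 0.95 [270.1 190.8  46.3  54.9]
side scoop 0.91 [326.8 175.8  44.8  48.3]
side scoop 0.83 [138.4 178.1  37.6  59.9]
side scoop 0.57 [168.8 282.1  64.7  55.6]
side crock 0.92 [295.4 270.5  94.2  89.7]
{'vfov': 63.205147269067915, 'cx': 251.61042351745223, 'cy': 195.13641029505249, 'mount': array([[ 0.001,  0.944,  0.33 ,  0.085],
       [ 1.   , -0.   , -0.002, -0.001],
       [-0.002,  0.33 , -0.944, -0.131],
       [ 0.   ,  0.   ,  0.   ,  1.   ]])}
```

View pics/scene0.png

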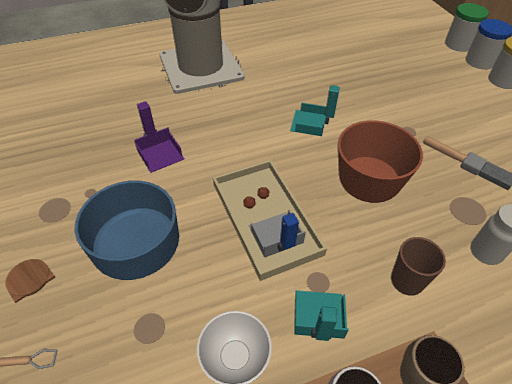

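View pics/side0.png

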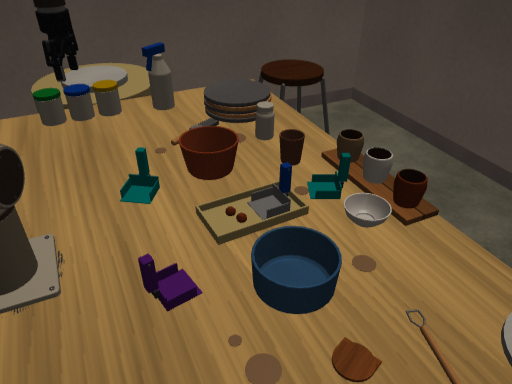

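The scene view shows four scoops: the steel one with a blue handle in the cream tray (278,234), teal ones at (321,318) and (313,108), and a purple one at (157,137). The steel and blue one in the tray fits the description. In the side view it is at about (270,191). The lumps are at (264,192) and (250,203), the crock at (127,231) and the planter at (378,160). I'll confirm with an enlarged crop.

```bash
sed -i "s/return np.array(c\['origin'\]),np.array(c\['rotation'\]),c,f/return np.array(c['origin']),R.from_quat(c['rotation']).as_matrix(),c,f/" h.py
python3 - <<'E'
from h import *
a=cv2.imread('pics/scene0.png')[155:285,205:335]; b=cv2.imread('pics/side0.png')[155:245,190:315]
a=cv2.resize(a,(400,400),interpolation=cv2.INTER_CUBIC); b=cv2.resize(b,(400,288),interpolation=cv2.INTER_CUBIC)
c=np.zeros((400,800,3),np.uint8); c[:,:400]=a; c[:288,400:]=b
cv2.imwrite('pics/crop1.png',c)
E
```

```text
(no output)
```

View pics/crop1.png

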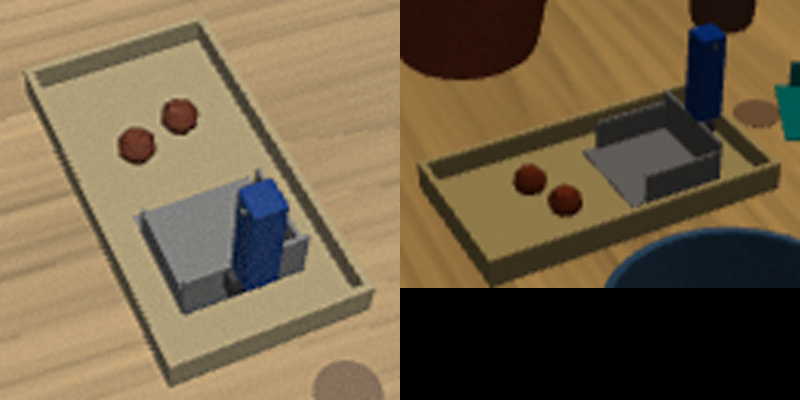

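The crop confirms the steel scoop with the blue handle in the cream tray, open towards the lumps and the robot. The handle top is at crop (263,193) in the left view and (707,33) in the right.

```bash
python3 - <<'E'
from h import *
np.set_printoptions(precision=4,suppress=True)
S=lambda u,v:ray('scene',205+(u+.5)/400*130-.5,155+(v+.5)/400*130-.5)
D=lambda u,v:ray('side',190+(u-400+.5)/3.2-.5,155+(v+.5)/3.2-.5)
P=dict(handle=((263,193),(707,33)),A=((137,145),(565,200)),B=((179,115),(530,179)),
 farL=((27,73),(492,264)),farR=((203,22),(420,168)),nearR=((373,292),(685,88)),nearL=((169,368),(778,168)))
for k,(a,b) in P.items():
    r=[S(*a),D(*b)]; p=tri(r); print(k,p,[round(1e3*np.linalg.norm(np.cross(p-o,d)),1) for o,d in r])
    if k[:3] in('far','nea'): print('   z.024:',[ (o+d*(.024-o[2])/d[2])[:2] for o,d in r])
# crock: rim ellipse via outline both views
for n in ['scene','side']:
    bot.camera(n)
    m=bot.outline_of(n,'crock')[0]['region'].astype(np.uint8)
    c=max(cv2.findContours(m,0,1)[0],key=len)[:,0,:]
    # model fit: silhouette = hull of projected rim circle z=.085 r=.084 and bottom circle r~.076
    from scipy.optimize import least_squares
    t=np.linspace(0,2*np.pi,60)
    def sil(x):
        pts=[proj(n,(x[0]+r*np.cos(a),x[1]+r*np.sin(a),z)) for r,z in((.084,.085),(.077,0)) for a in t]
        return cv2.convexHull(np.array(pts,np.float32))
    def cost(x):
        h=sil(x); return [cv2.pointPolygonTest(h,(float(p[0]),float(p[1])),True) for p in c[::3]]
    ys,xs=np.nonzero(m); g=atz(n,xs.mean(),ys.mean(),.05)[:2]
    s=least_squares(cost,g,diff_step=1e-3,loss='soft_l1'); print(n,'crock',s.x,np.sqrt(np.mean(np.square(cost(s.x)))))
o=bot.get_obs(); print('tcp',o['eef_pos'],R.from_quat(o['tool_rot']).as_matrix(),o['clock'])
E
```

```text
handle [ 0.6282 -0.0114  0.1136] [np.float64(0.6), np.float64(0.6)]
A [ 0.502  -0.0368  0.0162] [np.float64(0.4), np.float64(0.4)]
B [ 0.4883 -0.003   0.0167] [np.float64(0.3), np.float64(0.3)]
farL [ 0.425  -0.0872  0.0222] [np.float64(0.1), np.float64(0.1)]
   z.024: [array([ 0.4265, -0.0874]), array([ 0.4243, -0.0892])]
farR [0.4173 0.0416 0.0191] [np.float64(0.4), np.float64(0.4)]
   z.024: [array([0.4221, 0.0394]), array([0.4154, 0.0357])]
nearR [0.652  0.0569 0.017 ] [np.float64(1.0), np.float64(1.0)]
   z.024: [array([0.6564, 0.0531]), array([0.6466, 0.049 ])]
nearL [ 0.6604 -0.074   0.0211] [np.float64(0.3), np.float64(0.3)]
   z.024: [array([ 0.6621, -0.0748]), array([ 0.658 , -0.0769])]Traceback (most recent call last):
  File "<stdin>", line 24, in <module>
    return func(*args, **kwargs)
    result = trf(vector_fun.fun, vector_fun.jac, x0, f0, J0, lb, ub, ftol, xtol,
                 gtol, max_nfev, x_scale, loss_function, tr_solver,
                 tr_options.copy(), verbose, callback=callback_wrapped)
    return trf_no_bounds(
        fun, jac, x0, f0, J0, ftol, xtol,
[... 182 characters left out ...]
self.fun_wrapped(xp_copy(self.x))
             ~~~~~~~~~~~~~~~~^^^^^^^^^^^^^^^^^
    return np.atleast_1d(self.fun(x))
                         ~~~~~~~~^^^
    return self.f(x, *self.args, **self.kwargs)
           ~~~~~~^^^^^^^^^^^^^^^^^^^^^^^^^^^^^^
  File "<stdin>", line 22, in cost
  File "<stdin>", line 19, in sil
  File "h.py", line 18, in proj
    o,r,c,f=pose(n,obs); q=r.T@(np.array(p)-o); return c['cx']+f*q[0]/-q[2], c['cy']-f*q[1]/-q[2]
            ~~~~^^^^^^^
  File "h.py", line 7, in pose
    c,f=cam(n)
        ~~~^^^
  File "h.py", line 5, in cam
    c=bot.get_calibration(n); f=192/np.tan(np.radians(c['vfov'])/2); return c,f
ValueError: time passes only in moves, steps and waits
```

```bash
python3 - <<'E'
s=open('h.py').read()
s=s.replace("def cam(n):\n    c=bot.get","import functools\n@functools.cache\ndef cam(n):\n    c=bot.get")
open('h.py','w').write(s)
E
python3 - <<'E'
from h import *
from scipy.optimize import least_squares
np.set_printoptions(precision=4,suppress=True)
t=np.linspace(0,2*np.pi,60)
for n in ['scene','side']:
    bot.camera(n)
    for thing in ['crock']:
        m=bot.outline_of(n,thing)[0]['region'].astype(np.uint8)
        c=max(cv2.findContours(m,0,1)[0],key=len)[:,0,:]
        def cost(x):
            h=cv2.convexHull(np.array([proj(n,(x[0]+r*np.cos(a),x[1]+r*np.sin(a),z)) for r,z in((.084,.085),(.077,0)) for a in t],np.float32))
            return [cv2.pointPolygonTest(h,(float(p[0]),float(p[1])),True) for p in c[::3]]
        ys,xs=np.nonzero(m); g=atz(n,xs.mean(),ys.mean(),.05)[:2]
        s=least_squares(cost,g,diff_step=1e-3,loss='soft_l1'); print(n,thing,s.x,np.sqrt(np.mean(np.square(cost(s.x)))))
    # table-plane positions of others
    for lab,(u,v) in {'scene':{'planter':(378,150),'teal2':(334,90),'purple':(145,108)},'side':{'planter':(210,145),'teal2':(142,155),'purple':(147,262)}}[n].items(): print(n,lab,atz(n,u,v,.09))
o=bot.get_obs(); print('tcp',o['eef_pos'],o['clock'])
M=R.from_quat(o['tool_rot']).as_matrix(); print(M)
tgt=np.array([.628,-.0112,.20]); print('units',M.T@(tgt-o['eef_pos'])/.05, 'yaw turn wz', )
E
```

```text
scene crock [ 0.5119 -0.2634] 1.0938539864270889
scene planter [0.521  0.2227 0.09  ]
scene teal2 [0.3203 0.2295 0.09  ]
scene purple [ 0.2434 -0.1799  0.09  ]
side crock [ 0.5166 -0.2569] 1.6496974970046312
side planter [0.5156 0.1987 0.09  ]
side teal2 [0.3382 0.2213 0.09  ]
side purple [ 0.2577 -0.1718  0.09  ]
tcp [0.2165 0.4507 0.2423] 0.75
[[-0.9014  0.433   0.    ]
 [ 0.433   0.9014  0.    ]
 [-0.      0.     -1.    ]]
units [-11.4185  -4.7635   0.8465] yaw turn wz
```

Call:
drive_tool:
  rows:
    - {"dx": -4, "dy": -1.6, "dz": 0, "wz": -2, "hand": 60}
    - {"dx": -8, "dy": -3.2, "dz": 0, "wz": -4, "hand": 60}
    - {"dx": -11.42, "dy": -4.76, "dz": 0.3, "wz": -5.84, "hand": 60}
    - {"dx": -11.42, "dy": -4.76, "dz": 0.3, "wz": -5.84, "hand": 60}
    - {"dx": -11.42, "dy": -4.76, "dz": 0.3, "wz": -5.84, "hand": 60}
    - {"dx": -11.42, "dy": -4.76, "dz": 0.3, "wz": -5.84, "hand": 60}
    - {"dx": -11.42, "dy": -4.76, "dz": 0.3, "wz": -5.84, "hand": 60}
    - {"dx": -11.42, "dy": -4.76, "dz": 0.3, "wz": -5.84, "hand": 60}
    - {"dx": -11.42, "dy": -4.76, "dz": 0.3, "wz": -5.84, "hand": 60}
    - {"dx": -11.42, "dy": -4.76, "dz": 0.3, "wz": -5.84, "hand": 60}
    - {"dx": -11.42, "dy": -4.76, "dz": 0.3, "wz": -5.84, "hand": 60}
    - {"dx": -11.42, "dy": -4.76, "dz": 0.3, "wz": -5.84, "hand": 60}
    - {"dx": -11.42, "dy": -4.76, "dz": 0.3, "wz": -5.84, "hand": 60}
    - {"dx": -11.42, "dy": -4.76, "dz": 0.3, "wz": -5.84, "hand": 60}
    - {"dx": -11.42, "dy": -4.76, "dz": 0.3, "wz": -5.84, "hand": 60}
    - {"dx": -11.42, "dy": -4.76, "dz": 0.3, "wz": -5.84, "hand": 60}
    - {"dx": -11.42, "dy": -4.76, "dz": 0.3, "wz": -5.84, "hand": 60}
    - {"dx": -11.42, "dy": -4.76, "dz": 0.3, "wz": -5.84, "hand": 60}
    - {"dx": -11.42, "dy": -4.76, "dz": 0.3, "wz": -5.84, "hand": 60}

```text
invalid input at $.rows[0]: expected keys dx, dy, dz, wx, wy, wz, hand
```

```bash
python3 - <<'E'
from h import *
np.set_printoptions(precision=4,suppress=True)
o=bot.get_obs(); im=snap('wrist','wrist1.png'); print(o['eef_pos'],o['joint_pos'],o['joint_vel'],o['ft_force'],o['clock'])
print(R.from_quat(o['tool_rot']).as_matrix())
np.save('o1.npy',o,allow_pickle=True)
hsv=cv2.cvtColor(im,cv2.COLOR_RGB2HSV); m=cv2.inRange(hsv,(105,120,40),(130,255,255))
n,l,st,ce=cv2.connectedComponentsWithStats(m)
for i in range(1,n):
    if st[i,4]>100: print(st[i],ce[i])
E
```

```text
[0.2165 0.4507 0.2423] [ 1.123   0.2406  0.005   1.3352 -0.      1.5708] [ 0.0002  0.0009 -0.0005 -0.0011  0.0003  0.0002] [-0.071  -0.1751 -0.2633] 0.75
[[-0.9014  0.433   0.    ]
 [ 0.433   0.9014  0.    ]
 [-0.      0.     -1.    ]]
```

View pics/wrist1.png

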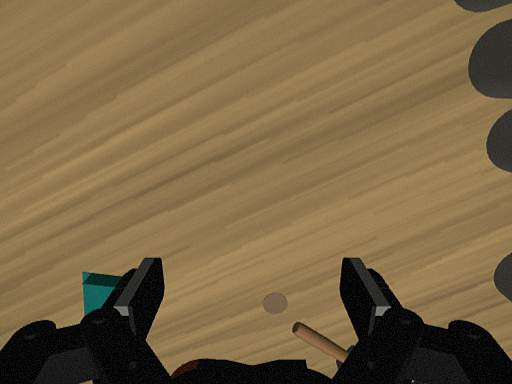

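That picture is only the start view, because the move was refused: every row needs all its keys. I'll repeat it.

Call:
drive_tool:
  rows:
    - {"dx": -4, "dy": -1.6, "dz": 0, "wx": 0, "wy": 0, "wz": -2, "hand": 60}
    - {"dx": -8, "dy": -3.2, "dz": 0, "wx": 0, "wy": 0, "wz": -4, "hand": 60}
    - {"dx": -11.42, "dy": -4.76, "dz": 0.3, "wx": 0, "wy": 0, "wz": -5.84, "hand": 60}
    - {"dx": -11.42, "dy": -4.76, "dz": 0.3, "wx": 0, "wy": 0, "wz": -5.84, "hand": 60}
    - {"dx": -11.42, "dy": -4.76, "dz": 0.3, "wx": 0, "wy": 0, "wz": -5.84, "hand": 60}
    - {"dx": -11.42, "dy": -4.76, "dz": 0.3, "wx": 0, "wy": 0, "wz": -5.84, "hand": 60}
    - {"dx": -11.42, "dy": -4.76, "dz": 0.3, "wx": 0, "wy": 0, "wz": -5.84, "hand": 60}
    - {"dx": -11.42, "dy": -4.76, "dz": 0.3, "wx": 0, "wy": 0, "wz": -5.84, "hand": 60}
    - {"dx": -11.42, "dy": -4.76, "dz": 0.3, "wx": 0, "wy": 0, "wz": -5.84, "hand": 60}
    - {"dx": -11.42, "dy": -4.76, "dz": 0.3, "wx": 0, "wy": 0, "wz": -5.84, "hand": 60}
    - {"dx": -11.42, "dy": -4.76, "dz": 0.3, "wx": 0, "wy": 0, "wz": -5.84, "hand": 60}
    - {"dx": -11.42, "dy": -4.76, "dz": 0.3, "wx": 0, "wy": 0, "wz": -5.84, "hand": 60}
    - {"dx": -11.42, "dy": -4.76, "dz": 0.3, "wx": 0, "wy": 0, "wz": -5.84, "hand": 60}
    - {"dx": -11.42, "dy": -4.76, "dz": 0.3, "wx": 0, "wy": 0, "wz": -5.84, "hand": 60}
    - {"dx": -11.42, "dy": -4.76, "dz": 0.3, "wx": 0, "wy": 0, "wz": -5.84, "hand": 60}
    - {"dx": -11.42, "dy": -4.76, "dz": 0.3, "wx": 0, "wy": 0, "wz": -5.84, "hand": 60}
    - {"dx": -11.42, "dy": -4.76, "dz": 0.3, "wx": 0, "wy": 0, "wz": -5.84, "hand": 60}
    - {"dx": -11.42, "dy": -4.76, "dz": 0.3, "wx": 0, "wy": 0, "wz": -5.84, "hand": 60}
    - {"dx": -11.42, "dy": -4.76, "dz": 0.3, "wx": 0, "wy": 0, "wz": -5.84, "hand": 60}

```text
clock: 2.7
eef_pos: [0.6279, -0.0101, 0.2279]
tool_rot: [-0.032, 0.999, 0.0, 0.0]
ft_force: [0.1, -0.1, -0.2]
grip_width: 0.0602
grasp_force: 0.0
```

```bash
python3 - <<'E'
from h import *
np.set_printoptions(precision=4,suppress=True)
o=bot.get_obs(); im=snap('wrist','wrist2.png'); print(o['eef_pos'],o['joint_pos'],o['joint_vel'],o['ft_force'],o['clock'])
print(R.from_quat(o['tool_rot']).as_matrix())
np.save('o1.npy',o,allow_pickle=True)
hsv=cv2.cvtColor(im,cv2.COLOR_RGB2HSV); m=cv2.inRange(hsv,(105,120,40),(130,255,255))
n,l,st,ce=cv2.connectedComponentsWithStats(m)
for i in range(1,n):
    if st[i,4]>100: print(st[i],ce[i])
for nm,p in dict(handletop=(.6282,-.0112,.113),A=(.502,-.0368,.0162),B=(.4883,-.003,.0167),farL=(.4253,-.0885,.024),farR=(.419,.0375,.024),nearR=(.6515,.051,.024)).items(): print(nm,proj('wrist',p,o))
E
```

```text
[ 0.6279 -0.0101  0.2279] [-0.0161  0.5068  0.3577  1.4211  0.     -0.0794] [-0.0064  0.0033  0.0044  0.0006 -0.0011  0.0005] [ 0.0883 -0.1463 -0.2427] 2.7
[[-0.998  -0.0632  0.0006]
 [-0.0632  0.998   0.    ]
 [-0.0006 -0.     -1.    ]]
[ 238  164   26   44 1002] [250.6098 186.3204]
handletop (np.float64(250.73485062737657), np.float64(195.03689008604906))
A (np.float64(233.28540994400495), np.float64(41.66784995382662))
B (np.float64(268.3459657453618), np.float64(28.611558699768864))
farL (np.float64(178.32995616805493), np.float64(-59.292749957746395))
farR (np.float64(320.6450032590159), np.float64(-56.83317272556417))
nearR (np.float64(304.363413981568), np.float64(191.7808612370916))
```

View pics/wrist2.png

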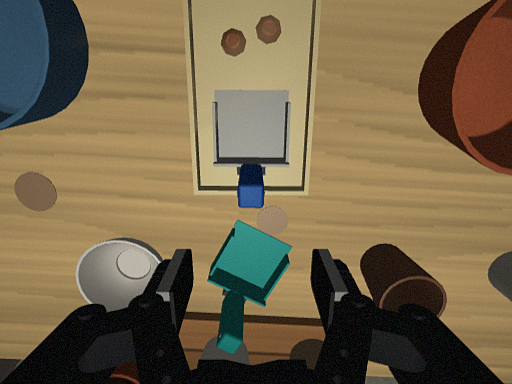

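The wrist view has the handle top at about (251,197), the steel scoop at (252,127) and the lumps at (233,42) and (268,29). All of these match the projected measurements. Now I'll descend and grip.

Call:
drive_tool:
  rows:
    - {"dx": -0.04, "dy": -0.03, "dz": 0.5, "wx": 0, "wy": 0, "wz": 0, "hand": 60}
    - {"dx": -0.04, "dy": -0.03, "dz": 1.2, "wx": 0, "wy": 0, "wz": 0, "hand": 60}
    - {"dx": -0.04, "dy": -0.03, "dz": 1.9, "wx": 0, "wy": 0, "wz": 0, "hand": 60}
    - {"dx": -0.04, "dy": -0.03, "dz": 2.4, "wx": 0, "wy": 0, "wz": 0, "hand": 60}
    - {"dx": -0.04, "dy": -0.03, "dz": 2.8, "wx": 0, "wy": 0, "wz": 0, "hand": 60}
    - {"dx": -0.04, "dy": -0.03, "dz": 3.04, "wx": 0, "wy": 0, "wz": 0, "hand": 60}
    - {"dx": -0.04, "dy": -0.03, "dz": 3.04, "wx": 0, "wy": 0, "wz": 0, "hand": 60}
    - {"dx": -0.04, "dy": -0.03, "dz": 3.04, "wx": 0, "wy": 0, "wz": 0, "hand": 50}
    - {"dx": -0.04, "dy": -0.03, "dz": 3.04, "wx": 0, "wy": 0, "wz": 0, "hand": 40}
    - {"dx": -0.04, "dy": -0.03, "dz": 3.04, "wx": 0, "wy": 0, "wz": 0, "hand": 30}
    - {"dx": -0.04, "dy": -0.03, "dz": 3.04, "wx": 0, "wy": 0, "wz": 0, "hand": 25}
    - {"dx": -0.04, "dy": -0.03, "dz": 3.04, "wx": 0, "wy": 0, "wz": 0, "hand": 10}
    - {"dx": -0.04, "dy": -0.03, "dz": 3.04, "wx": 0, "wy": 0, "wz": 0, "hand": 10}
    - {"dx": -0.04, "dy": -0.03, "dz": 3.04, "wx": 0, "wy": 0, "wz": 0, "hand": 10}
    - {"dx": -0.04, "dy": -0.03, "dz": 3.04, "wx": 0, "wy": 0, "wz": 0, "hand": 10}

```text
clock: 4.25
eef_pos: [0.6311, -0.0123, 0.0765]
tool_rot: [-0.031, 1.0, 0.0, 0.001]
ft_force: [0.8, 0.3, 6.5]
grip_width: 0.0217
grasp_force: 59.2
```

Call:
drive_tool:
  rows:
    - {"dx": 0.1, "dy": 0, "dz": 0, "wx": 0, "wy": 0, "wz": 0, "hand": 10}
    - {"dx": 0.3, "dy": 0, "dz": 0, "wx": 0, "wy": 0, "wz": 0, "hand": 10}
    - {"dx": 0.5, "dy": 0, "dz": 0, "wx": 0, "wy": 0, "wz": 0, "hand": 10}
    - {"dx": 0.65, "dy": 0, "dz": 0, "wx": 0, "wy": 0, "wz": 0, "hand": 10}
    - {"dx": 0.8, "dy": 0.01, "dz": 0, "wx": 0, "wy": 0, "wz": 0, "hand": 10}
    - {"dx": 0.95, "dy": 0.01, "dz": 0, "wx": 0, "wy": 0, "wz": 0, "hand": 10}
    - {"dx": 1.1, "dy": 0.01, "dz": 0, "wx": 0, "wy": 0, "wz": 0, "hand": 10}
    - {"dx": 1.25, "dy": 0.01, "dz": 0, "wx": 0, "wy": 0, "wz": 0, "hand": 10}
    - {"dx": 1.4, "dy": 0.01, "dz": 0, "wx": 0, "wy": 0, "wz": 0, "hand": 10}
    - {"dx": 1.5, "dy": 0.01, "dz": 0, "wx": 0, "wy": 0, "wz": 0, "hand": 10}
    - {"dx": 1.6, "dy": 0.01, "dz": 0, "wx": 0, "wy": 0, "wz": 0, "hand": 10}
    - {"dx": 1.7, "dy": 0.01, "dz": 0, "wx": 0, "wy": 0, "wz": 0, "hand": 10}
    - {"dx": 1.8, "dy": 0.02, "dz": 0, "wx": 0, "wy": 0, "wz": 0, "hand": 10}
    - {"dx": 1.9, "dy": 0.02, "dz": 0, "wx": 0, "wy": 0, "wz": 0, "hand": 10}
    - {"dx": 2.0, "dy": 0.02, "dz": 0, "wx": 0, "wy": 0, "wz": 0, "hand": 10}
    - {"dx": 2.0, "dy": 0.02, "dz": 0, "wx": 0, "wy": 0, "wz": 0, "hand": 10}

```text
clock: 5.85
eef_pos: [0.531, -0.0178, 0.0765]
tool_rot: [-0.031, 1.0, -0.0, 0.001]
ft_force: [0.8, -0.2, 6.7]
grip_width: 0.0213
grasp_force: 59.4
```

```bash
python3 - <<'E'
from h import *
a=snap('scene','scene2.png')[155:285,205:335,::-1]; b=snap('side','side2.png')[155:255,190:315,::-1]
c=np.zeros((400,800,3),np.uint8); c[:,:400]=cv2.resize(a,(400,400),interpolation=2); c[:320,400:]=cv2.resize(b,(400,320),interpolation=2)
cv2.imwrite('pics/crop2.png',c)
E
```

```text
(no output)
```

View pics/crop2.png

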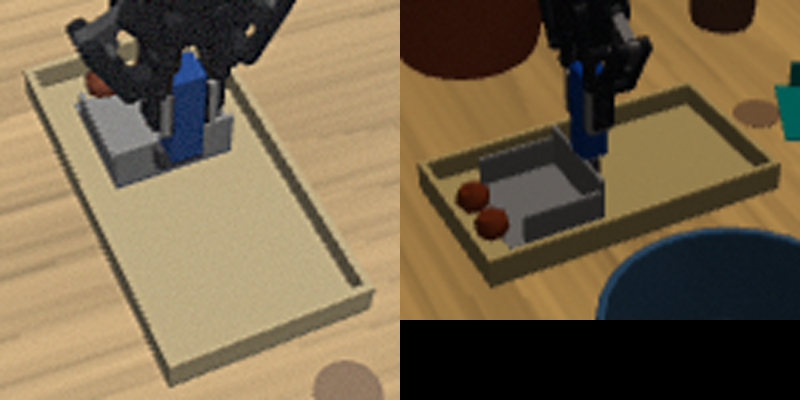

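The lumps (crop 473,195 and 491,223) are at the end wall and starting to ride over the lip. I'll push the last 21 mm.

Call:
drive_tool:
  rows:
    - {"dx": 0.08, "dy": 0, "dz": 0, "wx": 0, "wy": 0, "wz": 0, "hand": 10}
    - {"dx": 0.16, "dy": 0, "dz": 0, "wx": 0, "wy": 0, "wz": 0, "hand": 10}
    - {"dx": 0.24, "dy": 0, "dz": 0, "wx": 0, "wy": 0, "wz": 0, "hand": 10}
    - {"dx": 0.3, "dy": 0, "dz": 0, "wx": 0, "wy": 0, "wz": 0, "hand": 10}
    - {"dx": 0.35, "dy": 0, "dz": 0, "wx": 0, "wy": 0, "wz": 0, "hand": 10}
    - {"dx": 0.39, "dy": 0, "dz": 0, "wx": 0, "wy": 0, "wz": 0, "hand": 10}
    - {"dx": 0.42, "dy": 0, "dz": 0, "wx": 0, "wy": 0, "wz": 0, "hand": 10}
    - {"dx": 0.42, "dy": 0, "dz": 0, "wx": 0, "wy": 0, "wz": 0, "hand": 10}

```text
clock: 6.75
eef_pos: [0.5108, -0.0191, 0.0764]
tool_rot: [-0.031, 1.0, -0.0, 0.002]
ft_force: [2.4, 0.9, 6.9]
grip_width: 0.0211
grasp_force: 59.6
```

Call:
drive_tool:
  rows:
    - {"dx": 0.02, "dy": 0, "dz": 0, "wx": 0, "wy": 0, "wz": 0, "hand": 10}
    - {"dx": 0.04, "dy": 0, "dz": 0, "wx": 0, "wy": 0, "wz": 0, "hand": 10}
    - {"dx": 0.04, "dy": 0, "dz": 0, "wx": 0, "wy": 0, "wz": 0, "hand": 10}

```text
clock: 7.05
eef_pos: [0.5092, -0.0192, 0.0765]
tool_rot: [-0.031, 1.0, -0.0, 0.002]
ft_force: [3.5, 0.1, 5.2]
grip_width: 0.021
grasp_force: 59.3
```

```bash
python3 - <<'E'
from h import *
b=snap('side','side3.png')[155:255,190:290,::-1]
cv2.imwrite('pics/crop3.png',cv2.resize(b,(600,600),interpolation=2))
E
```

```text
(no output)
```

View pics/crop3.png

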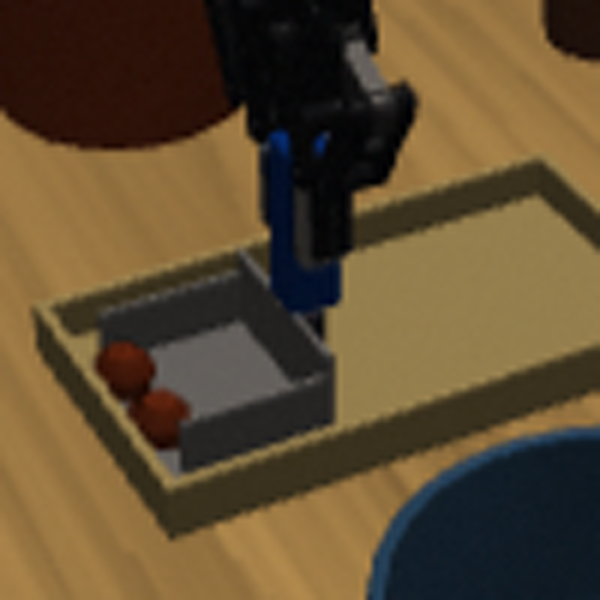

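Both lumps sit inside the lip against the end wall, at crop (125,368) and (158,415). I'll tilt the nose up about the rear edge, then lift.

Call:
drive_tool:
  rows:
    - {"dx": -0.06, "dy": 0, "dz": 0.0, "wx": 0, "wy": 0.5, "wz": 0, "hand": 10}
    - {"dx": -0.12, "dy": 0, "dz": 0.0, "wx": 0, "wy": 1.0, "wz": 0, "hand": 10}
    - {"dx": -0.18, "dy": 0, "dz": 0.01, "wx": 0, "wy": 1.5, "wz": 0, "hand": 10}
    - {"dx": -0.25, "dy": 0, "dz": 0.02, "wx": 0, "wy": 2.0, "wz": 0, "hand": 10}
    - {"dx": -0.3, "dy": 0, "dz": -0.05, "wx": 0, "wy": 2.2, "wz": 0, "hand": 10}
    - {"dx": -0.35, "dy": 0, "dz": -0.15, "wx": 0, "wy": 2.4, "wz": 0, "hand": 10}
    - {"dx": -0.4, "dy": 0, "dz": -0.3, "wx": 0, "wy": 2.6, "wz": 0, "hand": 10}
    - {"dx": -0.45, "dy": 0, "dz": -0.45, "wx": 0, "wy": 2.8, "wz": 0, "hand": 10}
    - {"dx": -0.45, "dy": 0, "dz": -0.65, "wx": 0, "wy": 3, "wz": 0, "hand": 10}
    - {"dx": -0.45, "dy": 0, "dz": -0.9, "wx": 0, "wy": 3, "wz": 0, "hand": 10}
    - {"dx": -0.45, "dy": 0, "dz": -1.15, "wx": 0, "wy": 3, "wz": 0, "hand": 10}
    - {"dx": -0.45, "dy": 0, "dz": -1.4, "wx": 0, "wy": 3, "wz": 0, "hand": 10}
    - {"dx": -0.45, "dy": 0, "dz": -1.65, "wx": 0, "wy": 3, "wz": 0, "hand": 10}
    - {"dx": -0.45, "dy": 0, "dz": -1.9, "wx": 0, "wy": 3, "wz": 0, "hand": 10}
    - {"dx": -0.45, "dy": 0, "dz": -2.1, "wx": 0, "wy": 3, "wz": 0, "hand": 10}
    - {"dx": -0.45, "dy": 0, "dz": -2.2, "wx": 0, "wy": 3, "wz": 0, "hand": 10}
    - {"dx": -0.45, "dy": 0, "dz": -2.2, "wx": 0, "wy": 3, "wz": 0, "hand": 10}
    - {"dx": -0.45, "dy": 0, "dz": -2.2, "wx": 0, "wy": 3, "wz": 0, "hand": 10}
    - {"dx": -0.45, "dy": 0, "dz": -2.2, "wx": 0, "wy": 3, "wz": 0, "hand": 10}

```text
clock: 9.0
eef_pos: [0.5295, -0.0176, 0.1846]
tool_rot: [-0.031, 0.991, -0.004, -0.131]
ft_force: [-0.6, 0.1, -2.8]
grip_width: 0.021
grasp_force: 58.9
```

```bash
python3 - <<'E'
from h import *
np.set_printoptions(precision=4,suppress=True)
b=snap('side','side4.png')[100:240,200:340,::-1]; a=snap('scene','scene4.png')[100:240,200:300,::-1]
c=np.zeros((500,800,3),np.uint8); c[:,:500]=cv2.resize(b,(500,500),interpolation=2); c[:420,500:]=cv2.resize(a,(300,420),interpolation=2)
cv2.imwrite('pics/crop4.png',c)
o=bot.get_obs();print(o['joint_pos']); M=R.from_quat(o['tool_rot']).as_matrix(); print(M,o['eef_pos'],o['clock'])
E
```

```text
[-0.0214  0.539   0.2627  1.5568 -0.0215 -0.0804]
[[-0.9637 -0.0618 -0.2597]
 [-0.0597  0.9981 -0.0159]
 [ 0.2601  0.0001 -0.9656]] [ 0.5295 -0.0176  0.1846] 9.1
```

View pics/crop4.png

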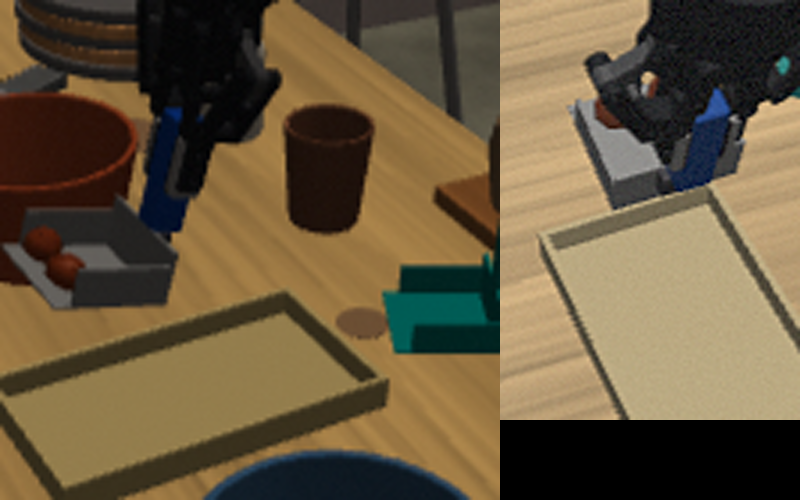

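The lifted scoop carries both lumps, at crop (42,242) and (66,270). Next I'll raise it and move over the crock, yawing with the arm.

Call:
drive_tool:
  rows:
    - {"dx": 0.06, "dy": 0, "dz": -0.2, "wx": 0, "wy": 0, "wz": 0, "hand": 10}
    - {"dx": 0.15, "dy": -0.05, "dz": -0.55, "wx": 0, "wy": 0, "wz": 0, "hand": 10}
    - {"dx": 0.26, "dy": -0.2, "dz": -0.9, "wx": -0.06, "wy": 0, "wz": 0.24, "hand": 10}
    - {"dx": 0.37, "dy": -0.45, "dz": -1.15, "wx": -0.15, "wy": 0, "wz": 0.54, "hand": 10}
    - {"dx": 0.43, "dy": -0.75, "dz": -1.24, "wx": -0.24, "wy": 0, "wz": 0.9, "hand": 10}
    - {"dx": 0.47, "dy": -1.1, "dz": -1.23, "wx": -0.36, "wy": 0, "wz": 1.32, "hand": 10}
    - {"dx": 0.52, "dy": -1.5, "dz": -1.21, "wx": -0.49, "wy": 0, "wz": 1.8, "hand": 10}
    - {"dx": 0.56, "dy": -1.9, "dz": -1.2, "wx": -0.61, "wy": 0, "wz": 2.29, "hand": 10}
    - {"dx": 0.61, "dy": -2.3, "dz": -1.19, "wx": -0.74, "wy": 0, "wz": 2.77, "hand": 10}
    - {"dx": 0.66, "dy": -2.7, "dz": -1.18, "wx": -0.87, "wy": 0, "wz": 3.25, "hand": 10}
    - {"dx": 0.71, "dy": -3.1, "dz": -1.16, "wx": -1.0, "wy": 0, "wz": 3.73, "hand": 10}
    - {"dx": 0.75, "dy": -3.5, "dz": -1.15, "wx": -1.13, "wy": 0, "wz": 4.21, "hand": 10}
    - {"dx": 0.8, "dy": -3.9, "dz": -1.14, "wx": -1.26, "wy": 0, "wz": 4.69, "hand": 10}
    - {"dx": 0.84, "dy": -4.25, "dz": -1.13, "wx": -1.38, "wy": 0, "wz": 5.11, "hand": 10}
    - {"dx": 0.88, "dy": -4.55, "dz": -1.12, "wx": -1.47, "wy": 0, "wz": 5.48, "hand": 10}
    - {"dx": 0.9, "dy": -4.75, "dz": -1.11, "wx": -1.54, "wy": 0, "wz": 5.72, "hand": 10}
    - {"dx": 0.91, "dy": -4.82, "dz": -1.11, "wx": -1.56, "wy": 0, "wz": 5.8, "hand": 10}
    - {"dx": 0.91, "dy": -4.82, "dz": -1.11, "wx": -1.56, "wy": 0, "wz": 5.8, "hand": 10}
    - {"dx": 0.91, "dy": -4.82, "dz": -1.11, "wx": -1.56, "wy": 0, "wz": 5.8, "hand": 10}
    - {"dx": 0.91, "dy": -4.82, "dz": -1.11, "wx": -1.56, "wy": 0, "wz": 5.8, "hand": 10}

```text
clock: 11.1
eef_pos: [0.5155, -0.2591, 0.2508]
tool_rot: [0.226, 0.965, 0.03, -0.127]
ft_force: [-1.0, 1.2, -2.1]
grip_width: 0.0214
grasp_force: 58.9
```

```bash
python3 - <<'E'
from h import *
np.set_printoptions(precision=4,suppress=True)
o=bot.get_obs();print(o['joint_pos'],o['ft_force']); M=R.from_quat(o['tool_rot']).as_matrix(); print(M,o['eef_pos'],o['clock'])
print('down unit',M.T@np.array([0,0,-1]), 'to target', M.T@(np.array([.515,-.26,.207])-o['eef_pos'])/.05)
E
```

```text
[-0.4656  0.6225  0.5761  1.7863 -0.0005 -0.0047] [-1.0051  1.1769 -2.072 ]
[[-0.8652  0.4447 -0.2317]
 [ 0.4294  0.8957  0.1158]
 [ 0.259   0.0007 -0.9659]] [ 0.5155 -0.2591  0.2508] 11.1
down unit [-0.259  -0.0007  0.9659] to target [-0.2264 -0.0201  0.8468]
```

Call:
drive_tool:
  rows:
    - {"dx": -0.05, "dy": 0, "dz": 0.2, "wx": 0, "wy": -0.5, "wz": 0, "hand": 10}
    - {"dx": -0.12, "dy": -0.01, "dz": 0.45, "wx": 0, "wy": -1.5, "wz": 0, "hand": 10}
    - {"dx": -0.19, "dy": -0.02, "dz": 0.7, "wx": 0, "wy": -2.7, "wz": 0, "hand": 10}
    - {"dx": -0.23, "dy": -0.02, "dz": 0.85, "wx": 0, "wy": -4, "wz": 0, "hand": 10}
    - {"dx": -0.23, "dy": -0.02, "dz": 0.85, "wx": 0, "wy": -5.5, "wz": 0, "hand": 10}
    - {"dx": -0.23, "dy": -0.02, "dz": 0.85, "wx": 0, "wy": -7, "wz": 0, "hand": 10}
    - {"dx": -0.23, "dy": -0.02, "dz": 0.85, "wx": 0, "wy": -8.5, "wz": 0, "hand": 10}
    - {"dx": -0.23, "dy": -0.02, "dz": 0.85, "wx": 0, "wy": -10, "wz": 0, "hand": 10}
    - {"dx": -0.23, "dy": -0.02, "dz": 0.85, "wx": 0, "wy": -11.5, "wz": 0, "hand": 10}
    - {"dx": -0.23, "dy": -0.02, "dz": 0.85, "wx": 0, "wy": -13, "wz": 0, "hand": 10}
    - {"dx": -0.23, "dy": -0.02, "dz": 0.85, "wx": 0, "wy": -14, "wz": 0, "hand": 10}
    - {"dx": -0.23, "dy": -0.02, "dz": 0.85, "wx": 0, "wy": -14.5, "wz": 0, "hand": 10}
    - {"dx": -0.23, "dy": -0.02, "dz": 0.85, "wx": 0, "wy": -15, "wz": 0, "hand": 10}
    - {"dx": -0.23, "dy": -0.02, "dz": 0.85, "wx": 0, "wy": -15.5, "wz": 0, "hand": 10}
    - {"dx": -0.23, "dy": -0.02, "dz": 0.85, "wx": 0, "wy": -15.5, "wz": 0, "hand": 10}
    - {"dx": -0.23, "dy": -0.02, "dz": 0.85, "wx": 0, "wy": -15.5, "wz": 0, "hand": 10}
    - {"dx": -0.23, "dy": -0.02, "dz": 0.85, "wx": 0, "wy": -15.5, "wz": 0, "hand": 10}
    - {"dx": -0.23, "dy": -0.02, "dz": 0.85, "wx": 0, "wy": -15.5, "wz": 0, "hand": 10}

```text
clock: 12.9
eef_pos: [0.5155, -0.2611, 0.2077]
tool_rot: [0.196, 0.832, -0.119, 0.506]
ft_force: [-0.0, 0.4, -1.9]
grip_width: 0.021
grasp_force: 59.1
```

```bash
python3 - <<'E'
from h import *
np.set_printoptions(precision=4,suppress=True)
b=snap('side','side5.png')[140:310,220:370,::-1]; a=snap('scene','scene5.png')[140:290,60:210,::-1]
c=np.zeros((454,800,3),np.uint8); c[:,:400]=cv2.resize(b,(400,454),interpolation=2); c[:400,400:]=cv2.resize(a,(400,400),interpolation=2)
cv2.imwrite('pics/crop5.png',c)
for n in('side','scene'):
    print(n,[(round(r['score'],2),np.round(r['extent'])) for r in bot.look_for(n,'chunk_a')[:4]])
o=bot.get_obs();print(o['joint_pos'],o['ft_force']); M=R.from_quat(o['tool_rot']).as_matrix(); print(M,o['eef_pos'],o['clock'])
E
```

```text
side [(0.62, array([264., 269.,  12.,  12.]))]
scene [(0.6, array([155., 217.,  16.,   8.]))]
[-0.4749  0.0817 -1.0096 -0.6118  0.0113 -0.0053] [-0.3172 -0.1788 -1.7561]
[[-0.4127  0.4461  0.7942]
 [ 0.2062  0.895  -0.3956]
 [-0.8872  0.0005 -0.4613]] [ 0.5151 -0.2611  0.2071] 13.1
```

View pics/crop5.png

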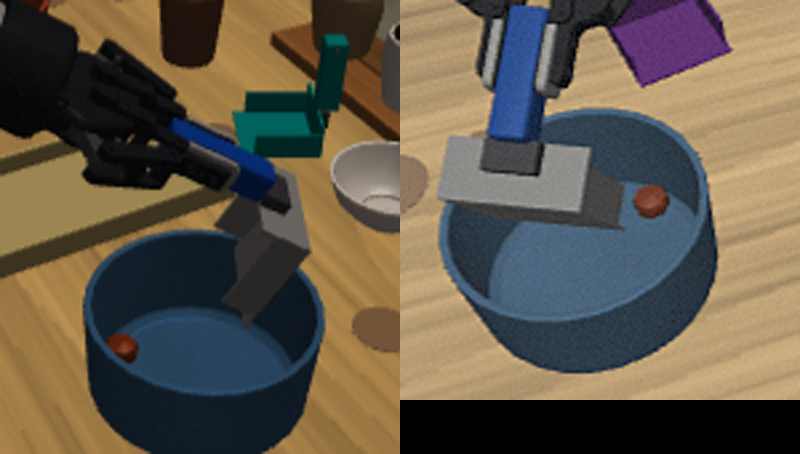

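One lump is clearly in the crock, at left crop (123,347) and right crop (651,200). The other is either hidden or still in the scoop, so I'll raise and level the scoop to check.

Call:
drive_tool:
  rows:
    - {"dx": -0.2, "dy": 0, "dz": -0.1, "wx": 0, "wy": 0.6, "wz": 0, "hand": 10}
    - {"dx": -0.5, "dy": 0, "dz": -0.25, "wx": 0, "wy": 2, "wz": 0, "hand": 10}
    - {"dx": -0.8, "dy": 0, "dz": -0.4, "wx": 0, "wy": 3.5, "wz": 0, "hand": 10}
    - {"dx": -1.06, "dy": 0, "dz": -0.55, "wx": 0, "wy": 5, "wz": 0, "hand": 10}
    - {"dx": -1.06, "dy": 0, "dz": -0.55, "wx": 0, "wy": 6.5, "wz": 0, "hand": 10}
    - {"dx": -1.06, "dy": 0, "dz": -0.55, "wx": 0, "wy": 8, "wz": 0, "hand": 10}
    - {"dx": -1.06, "dy": 0, "dz": -0.55, "wx": 0, "wy": 9.5, "wz": 0, "hand": 10}
    - {"dx": -1.06, "dy": 0, "dz": -0.55, "wx": 0, "wy": 11, "wz": 0, "hand": 10}
    - {"dx": -1.06, "dy": 0, "dz": -0.55, "wx": 0, "wy": 12, "wz": 0, "hand": 10}
    - {"dx": -1.06, "dy": 0, "dz": -0.55, "wx": 0, "wy": 12.5, "wz": 0, "hand": 10}
    - {"dx": -1.06, "dy": 0, "dz": -0.55, "wx": 0, "wy": 12.5, "wz": 0, "hand": 10}
    - {"dx": -1.06, "dy": 0, "dz": -0.55, "wx": 0, "wy": 12.5, "wz": 0, "hand": 10}

```text
clock: 14.3
eef_pos: [0.5156, -0.2614, 0.2651]
tool_rot: [0.229, 0.973, 0.0, 0.0]
ft_force: [0.0, 0.4, -1.7]
grip_width: 0.0214
grasp_force: 59.0
```

```bash
python3 - <<'E'
from h import *
np.set_printoptions(precision=4,suppress=True)
o=bot.get_obs();print(o['joint_pos'],o['ft_force']); M=R.from_quat(o['tool_rot']).as_matrix(); print(M,o['eef_pos'],o['clock'])
for n in('side','scene','wrist'):
    im=snap(n,n+'6.png')
    print(n,[(round(r['score'],2),np.round(r['extent'])) for r in bot.look_for(n,'chunk_a')[:4]])
    hsv=cv2.cvtColor(im,cv2.COLOR_RGB2HSV); m=cv2.inRange(hsv,(0,110,40),(12,255,200))
    k,l,st,ce=cv2.connectedComponentsWithStats(m)
    print([ (st[i,4],np.round(ce[i])) for i in range(1,k) if 25<st[i,4]<1500])
for n in('side','scene'): print(n,'crock floor',[np.round(proj(n,(.514+dx,-.26+dy,.015))) for dx,dy in((0,0),(.06,0),(-.06,0),(0,.06),(0,-.06))])
E
```

```text
[-0.4694  0.3916  0.2748  1.4537  0.0005 -0.0071] [ 0.0251  0.3787 -1.6932]
[[-0.895   0.4461  0.0005]
 [ 0.4461  0.895   0.0003]
 [-0.0003  0.0005 -1.    ]] [ 0.5156 -0.2614  0.2651] 14.3
side []
[(np.int32(362), array([275.,  68.])), (np.int32(43), array([286., 137.])), (np.int32(115), array([415., 181.])), (np.int32(78), array([266., 269.])), (np.int32(1351), array([354., 361.]))]
scene [(0.62, array([155., 216.,  12.,  13.]))]
[(np.int32(115), array([136., 212.])), (np.int32(116), array([154., 215.])), (np.int32(1052), array([ 27., 279.]))]
wrist []
[(np.int32(40), array([116., 203.])), (np.int32(34), array([136., 206.])), (np.int32(63), array([116., 225.])), (np.int32(27), array([127., 230.])), (np.int32(29), array([149., 234.])), (np.int32(400), array([451., 353.]))]
side crock floor [array([293., 280.]), array([319., 271.]), array([266., 290.]), array([279., 260.]), array([309., 302.])]
scene crock floor [array([136., 239.]), array([142., 267.]), array([131., 214.]), array([169., 230.]), array([103., 249.])]
```

```bash
python3 - <<'E'
from h import *
np.set_printoptions(precision=4,suppress=True)
for u,v in((136,212),(154,215)): p=atz('scene',u,v,.02); print(p, np.hypot(p[0]-.514,p[1]+.26),np.round(proj('side',p)))
o=bot.get_obs();M=R.from_quat(o['tool_rot']).as_matrix()
for x,y in((-.038,0),(0,0),(.038,.037),(.038,-.037)):
    p=o['eef_pos']+M@np.array([.046+x,y,.0715]); print('scoop',np.round(proj('scene',p)),np.round(proj('side',p)))
# return target: directly above start, tool x along (-.998,-.06)
tg=np.array([.6305,-.0122,.17]); print('move',M.T@(tg-o['eef_pos'])/.05)
import math
print('yaw now',math.degrees(math.atan2(M[1,0],M[0,0])))
a=cv2.imread('pics/scene6.png')[140:290,60:210]; b=cv2.imread('pics/side6.png')[150:300,220:370]
cv2.imwrite('pics/crop6.png',np.hstack([cv2.resize(x,(400,400),interpolation=2) for x in(a,b)]))
E
```

```text
[ 0.4557 -0.2496  0.02  ] 0.059164175582717755 [264. 284.]
[ 0.4744 -0.2188  0.02  ] 0.05713665821356802 [266. 270.]
scoop [111. 169.] [295. 205.]
scoop [119. 151.] [273. 205.]
scoop [149. 136.] [251. 192.]
scoop [105. 133.] [250. 218.]
move [0.1419 5.4841 1.9538]
yaw now 153.50706031872886
```

View pics/crop6.png

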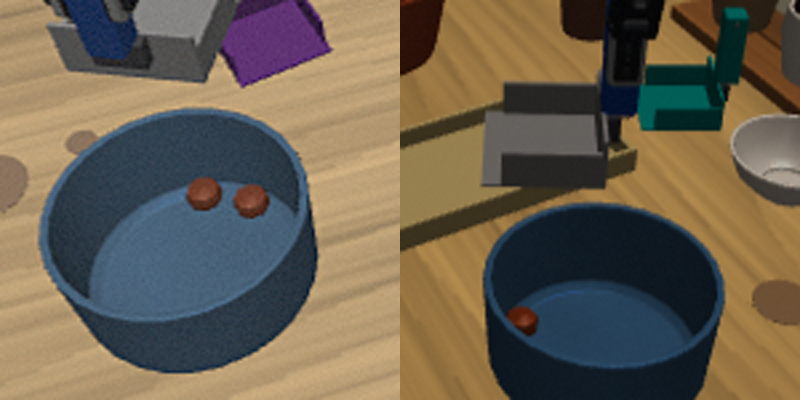

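Both lumps lie in the crock, at left crop (204,193) and (251,201), and the scoop is empty and level. Now I'll return it to the tray.

Call:
drive_tool:
  rows:
    - {"dx": 0.01, "dy": 0.3, "dz": 0, "wx": 0, "wy": 0, "wz": -0.3, "hand": 10}
    - {"dx": 0.02, "dy": 0.8, "dz": 0, "wx": 0, "wy": 0, "wz": -0.9, "hand": 10}
    - {"dx": 0.04, "dy": 1.4, "dz": 0.1, "wx": 0, "wy": 0, "wz": -1.5, "hand": 10}
    - {"dx": 0.06, "dy": 2.0, "dz": 0.2, "wx": 0, "wy": 0, "wz": -2.2, "hand": 10}
    - {"dx": 0.08, "dy": 2.6, "dz": 0.3, "wx": 0, "wy": 0, "wz": -2.9, "hand": 10}
    - {"dx": 0.09, "dy": 3.2, "dz": 0.4, "wx": 0, "wy": 0, "wz": -3.5, "hand": 10}
    - {"dx": 0.1, "dy": 3.8, "dz": 0.5, "wx": 0, "wy": 0, "wz": -4.2, "hand": 10}
    - {"dx": 0.11, "dy": 4.4, "dz": 0.7, "wx": 0, "wy": 0, "wz": -4.8, "hand": 10}
    - {"dx": 0.13, "dy": 4.9, "dz": 1.0, "wx": 0, "wy": 0, "wz": -5.4, "hand": 10}
    - {"dx": 0.14, "dy": 5.3, "dz": 1.3, "wx": 0, "wy": 0, "wz": -5.8, "hand": 10}
    - {"dx": 0.14, "dy": 5.48, "dz": 1.6, "wx": 0, "wy": 0, "wz": -5.98, "hand": 10}
    - {"dx": 0.14, "dy": 5.48, "dz": 1.95, "wx": 0, "wy": 0, "wz": -5.98, "hand": 10}
    - {"dx": 0.14, "dy": 5.48, "dz": 1.95, "wx": 0, "wy": 0, "wz": -5.98, "hand": 10}
    - {"dx": 0.14, "dy": 5.48, "dz": 1.95, "wx": 0, "wy": 0, "wz": -5.98, "hand": 10}
    - {"dx": 0.14, "dy": 5.48, "dz": 1.95, "wx": 0, "wy": 0, "wz": -5.98, "hand": 10}

```text
clock: 16.1
eef_pos: [0.6314, -0.0133, 0.1701]
tool_rot: [-0.029, 1.0, 0.0, 0.001]
ft_force: [-0.6, 0.1, -0.7]
grip_width: 0.0212
grasp_force: 59.0
```

Call:
drive_tool:
  rows:
    - {"dx": 0, "dy": 0.01, "dz": 0.3, "wx": 0, "wy": 0, "wz": 0, "hand": 10}
    - {"dx": 0, "dy": 0.01, "dz": 0.7, "wx": 0, "wy": 0, "wz": 0, "hand": 10}
    - {"dx": 0, "dy": 0.01, "dz": 1.1, "wx": 0, "wy": 0, "wz": 0, "hand": 10}
    - {"dx": 0, "dy": 0.01, "dz": 1.4, "wx": 0, "wy": 0, "wz": 0, "hand": 10}
    - {"dx": 0, "dy": 0.01, "dz": 1.6, "wx": 0, "wy": 0, "wz": 0, "hand": 10}
    - {"dx": 0, "dy": 0.01, "dz": 1.75, "wx": 0, "wy": 0, "wz": 0, "hand": 10}
    - {"dx": 0, "dy": 0.01, "dz": 1.82, "wx": 0, "wy": 0, "wz": 0, "hand": 10}
    - {"dx": 0, "dy": 0.01, "dz": 1.85, "wx": 0, "wy": 0, "wz": 0, "hand": 10}
    - {"dx": 0, "dy": 0.01, "dz": 1.87, "wx": 0, "wy": 0, "wz": 0, "hand": 10}
    - {"dx": 0, "dy": 0.01, "dz": 1.87, "wx": 0, "wy": 0, "wz": 0, "hand": 10}
    - {"dx": 0, "dy": 0.01, "dz": 1.87, "wx": 0, "wy": 0, "wz": 0, "hand": 10}

```text
clock: 17.2
eef_pos: [0.6314, -0.0121, 0.0765]
tool_rot: [-0.03, 1.0, 0.0, 0.001]
ft_force: [-0.8, -0.8, 2.0]
grip_width: 0.0213
grasp_force: 59.5
```

Contact is 2 N. I'll release slowly and then rise.

Call:
drive_tool:
  rows:
    - {"dx": 0, "dy": 0, "dz": 0, "wx": 0, "wy": 0, "wz": 0, "hand": 24}
    - {"dx": 0, "dy": 0, "dz": 0, "wx": 0, "wy": 0, "wz": 0, "hand": 28}
    - {"dx": 0, "dy": 0, "dz": 0, "wx": 0, "wy": 0, "wz": 0, "hand": 36}
    - {"dx": 0, "dy": 0, "dz": 0, "wx": 0, "wy": 0, "wz": 0, "hand": 48}
    - {"dx": 0, "dy": 0, "dz": 0, "wx": 0, "wy": 0, "wz": 0, "hand": 60}
    - {"dx": 0, "dy": 0, "dz": 0, "wx": 0, "wy": 0, "wz": 0, "hand": 60}
    - {"dx": 0, "dy": 0, "dz": 0, "wx": 0, "wy": 0, "wz": 0, "hand": 60}
    - {"dx": 0, "dy": 0, "dz": -0.3, "wx": 0, "wy": 0, "wz": 0, "hand": 60}
    - {"dx": 0, "dy": 0, "dz": -0.8, "wx": 0, "wy": 0, "wz": 0, "hand": 60}
    - {"dx": 0, "dy": 0, "dz": -1.5, "wx": 0, "wy": 0, "wz": 0, "hand": 60}
    - {"dx": 0, "dy": 0, "dz": -2.2, "wx": 0, "wy": 0, "wz": 0, "hand": 60}
    - {"dx": 0, "dy": 0, "dz": -3, "wx": 0, "wy": 0, "wz": 0, "hand": 60}
    - {"dx": 0, "dy": 0, "dz": -3, "wx": 0, "wy": 0, "wz": 0, "hand": 60}
    - {"dx": 0, "dy": 0, "dz": -3, "wx": 0, "wy": 0, "wz": 0, "hand": 60}
    - {"dx": 0, "dy": 0, "dz": -3, "wx": 0, "wy": 0, "wz": 0, "hand": 60}

```text
clock: 18.7
eef_pos: [0.6301, -0.0121, 0.2241]
tool_rot: [-0.03, 1.0, 0.0, -0.001]
ft_force: [-0.4, -0.2, -0.1]
grip_width: 0.0598
grasp_force: 0.0
```

```bash
python3 - <<'E'
from h import *
o=bot.get_obs(); print(o['eef_pos'],o['joint_vel'],o['clock'])
def blue(im,box):
    x0,x1,y0,y1=box; hsv=cv2.cvtColor(im[y0:y1,x0:x1],cv2.COLOR_BGR2HSV); m=cv2.inRange(hsv,(112,150,50),(128,255,255)); ys,xs=np.nonzero(m); return xs.min()+x0,xs.max()+x0,ys.min()+y0,ys.max()+y0,len(xs)
for n,box in(('scene',(270,310,205,260)),('side',(270,300,155,200))):
    b=bot.camera(n)[:,:,::-1].copy(); a=cv2.imread('pics/%s0.png'%n); print(n,blue(a,box),blue(b,box))
    print([(round(r['score'],2),np.round(r['extent'])) for r in bot.look_for(n,'scoop')[:5]])
E
```

```text
[ 0.63010086 -0.0121177   0.22410827] [-0.00010575  0.01402063 -0.01558856  0.00201043  0.00036567  0.00188761] 18.7
scene (np.int64(281), np.int64(297), np.int64(218), np.int64(246), 40) (np.int64(280), np.int64(296), np.int64(215), np.int64(248), 26)
[(0.84, array([277., 235.,  54.,  42.])), (0.82, array([159., 138.,  48.,  68.])), (0.6, array([320., 317.,  56.,  47.]))]
side (np.int64(281), np.int64(291), np.int64(162), np.int64(166), 5) (np.int64(281), np.int64(290), np.int64(162), np.int64(165), 4)
[(0.93, array([169., 284.,  68.,  52.])), (0.75, array([141., 176.,  34.,  60.])), (0.68, array([269., 191.,  44.,  54.])), (0.57, array([327., 177.,  44.,  46.]))]
```

The scoop is back at its starting pixels in both views (scene (277,235), side (269,191)), so I'll hand in.

```bash
python3 -c "from workcell import bot; print(bot.job_done())"
```

```text
the job is handed in; nothing more can be done
None
```

I handed the job in at about 19 s: both lumps are in the blue crock, and the scoop stands released in the tray where it started. The hand-in call gave no verdict.

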